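# Test the clamp that holds the longer rod

### The job

Two spring clamps on the shelf each hold a level steel rod that ends in a small ball knob; check the grip of the one with the longer rod. With shut fingertips press its knob gently down by about 2 cm, hold it there for a second, then let it spring back up and move clear. Do not grip or lift anything, and leave the shorter rod and everything else on the shelf alone.

Things in the scene. Friction and masses are not known exactly. Their poses are not given: they have to be found in the camera images.
- long_clamp: fixed spring clamp on a post on a dark wooden foot 90 x 70 x 22 mm, about 165 mm tall overall; origin under the clamp's jaws on the work surface (the jaws and rod pivot lie 120 mm above it); -x axis points along its rod to the knob, z up; the clamp's grips point the other way (+x). Holds the longer rod (knob centre 180 mm from the pivot).
- long_rod (a joint): dip of the longer rod about its pivot in the clamp's jaws, rad: 0 at rest (level), grows as the knob goes down (0.11 = about 20 mm down), stop at 0.3. A steel rod 12 mm thick, sprung and damped: 20 mm down takes about 4 N at the knob, roughly in proportion; it comes back up by itself.
- long_knob (a point): centre of the steel ball knob, 24 mm in diameter, on the free end of the longer rod; at rest 120 mm above the work surface, its top at 132 mm; moves with the rod. Open space above and below it.
- short_clamp: fixed spring clamp on a post on a dark wooden foot 90 x 70 x 22 mm, about 165 mm tall overall; origin under the clamp's jaws on the work surface (the jaws and rod pivot lie 120 mm above it); -x axis points along its rod to the knob, z up; the clamp's grips point the other way (+x). Holds the shorter rod (knob centre 110 mm from the pivot). To be left alone.
- short_rod (a joint): dip of the shorter rod, same build and sense, 0 at rest; must not be moved
- short_knob (a point): centre of the 24 mm ball knob of the shorter rod, 120 mm above the work surface
- kettle_lid: loose aluminium kettle lid, 124 mm in diameter, 50 mm tall with its knob; origin under its centre
- puri_press: loose steel puri press: two round plates 150 mm in diameter, hinge at +x (100 mm out), lever with a black grip reaching 160 mm to -x, at most 70 mm tall; origin under the plates' centre
- jar: loose white plastic jar, 80 mm in diameter, 130 mm tall; origin under its centre
- plate: loose ceramic plate, 180 mm in diameter, 20 mm tall; origin under its centre
- tumbler: loose glass tumbler, 68 mm in diameter, 100 mm tall; origin under its centre
- bowl: loose small steel bowl, 90 mm in diameter, 40 mm tall; origin under its centre

How it is judged:
On the way, in this order (a step that is already met when the one before it is completed fails the run):
1. the longer rod's knob is pressed down 11 to 34 mm by the fingertips from above it, for 0.7 s (value of joint long_rod between 0.06 and 0.19 rad and contact force between long_clamp and the fingers above 0.5 N and horizontal distance between the grasp point and long_knob below 0.035 m), for 0.7 s.
2. the rod is let go and has sprung back level (value of joint long_rod below 0.03 rad and contact force between long_clamp and anything else below 0.1 N), for 0.2 s.
At the end, for the whole second after the job is handed in: both rods are at rest level (within 0.03 rad), nothing touches the long rod or its clamp, and every loose thing is at rest within 10 mm of where it began (all of step 2 and value of joint each of long_rod, short_rod above -0.03 rad and value of joint short_rod below 0.03 rad and distance of each of kettle_lid, puri_press, jar, plate, tumbler, bowl from where it was at the start of the episode below 0.01 m and linear speed of each of kettle_lid, puri_press, jar, plate, tumbler, bowl below 0.02 m/s).
It fails at once if the longer rod is forced down more than about 36 mm (0.2 rad) (value of joint long_rod above 0.2 rad).
It fails at once if the longer rod is lifted (more than 0.06 rad) (value of joint long_rod below -0.06 rad).
It fails at once if the longer rod or its clamp is loaded with more than 12 N (contact force between long_clamp and anything else above 12 N).
It fails at once if the shorter rod or its clamp is touched (1 N) or moved (0.03 rad) (contact force between short_clamp and anything else above 1 N or value of joint short_rod above 0.03 rad or value of joint short_rod below -0.03 rad).
It fails at once if a bystander is moved or lifted by 10 mm or more (distance of any of kettle_lid, puri_press, jar, plate, tumbler, bowl from where it was at the start of the episode above 0.01 m).
It also fails if it takes over 40 s, if anything falls off the work surface, if the arm or the gripper's body presses on something with over 40 N, if the wrist force passes 120 N, or if a joint passes its speed limit or range.

### The arm

A 7-joint arm with a two-finger parallel gripper is mounted at the origin on the work surface. World frame = base frame: x ahead of the robot, y to its left, z up, the work surface at z = 0. Lengths are in m, angles in rad, forces in N, time in s.
With the tool pointing down it reaches from about 0.4 to 0.85 m from the base axis. Payload 4.5 kg.
Tool frame: the origin (TCP) lies midway between the tips of the shut fingers; the grasp point (between the pads) lies behind it (r.grip_point_offset is the z of the grasp point in the tool frame, in m); z points along the fingers, y is the line along which they close (so a half turn about z gives the same grasp; the last joint's range is limited). The gripper opens to 88 mm and grips with 3 to 60 N. Pads are 18 mm wide; open, the fingers measure 123 mm over their backs; the gripper's body (75 mm by 187 mm) begins 45 mm behind the grasp point.
Start: joints at [1.304, 0.689, -0.195, 1.565, 0.157, 0.902, -0.215], TCP at [0.185, -0.597, 0.239] pointing down, gripper open.
Joint ranges: [-3.01, 3.01], [-0.46, 2.08], [-1.47, 1.51], [0.13, 2.56], [-1, 4.14], [0.04, 2.09], [-2.66, 2.66]. Speed limits (rad/s): [2.57, 2.57, 3.14, 3.14, 3.14, 3.14, 3.14].

### API

Orientations are given as a unit quaternion [x, y, z, w].
In Python, from plant import r, optics, workorder gives the robot as it stands.
- The arm moves only by the shell command python3 -m creep 'ROWS' [FORCE]. ROWS is JSON, a list of rows, each an object of numbers: "grip": the gripper command: -1 is shut, 1 is fully open, values between are in proportion; "tx", "ty", "tz": the shift along the tool's x, y, z in cm; "spin": the turn about the tool's z in degrees. In form: [{"grip": .., "tx": .., "ty": .., "tz": .., "spin": ..}, ...]. A call has 1 to 8 rows; each row shifts and turns the commanded pose from where the row before left it, along the tool's axes as they then stand; what a row does not reach is not made up. A row lasts 1/12 s, in which the tool goes at most 41.7 mm and 7.16 degrees, less where a joint would pass 70% of its speed; a pose out of reach is approached as far as the arm can. A call with a gripper value outside its range is refused whole. The fingers move at their own pace and stop on an object; FORCE is the grip in N (left out, the last holds). Time passes only in rows, so rows that do not move let the fingers close. It gives the time, the measured TCP pose, the force, the opening and the grip force at its end, in the units of the state.
- r.get_state(): the state, without advancing time (a new reading comes with each control period).
- optics.snapshot(name): name is "scene" or "top" or "wrist"; returns (picture, depth): 480x640x3 uint8, red, green, blue; 480x640 float32, m along the optical axis (not along the pixel's ray), 0 where there is no reading.
- optics.get_calibration(name): a dict with "fx", "fy", "cx", "cy" (pixels), "extrinsics" (4x4, takes a point from world to camera coordinates). Camera axes: x right, y down, z forward; pixel columns grow to the right and rows downward; lengths in m; the calibration is good to about 2 mm. A picture is of the moment at which its call begins: read the wrist's pose just before it. get_calibration takes no time and is no camera call; for the wrist camera it gives the pose at the moment of the call.
- workorder.finish_job(): hands the job in; it is judged then, once.
The state is a dict: "clock": time; "q": joint angles; "qd": joint speeds; "joint_torque": joint torques, N m; "tool_pos": TCP position; "eef_rot": TCP orientation; "contact_force": force on the tool from outside, world axes, zero at the start; "moment": the same for the moment, N m; "opening": opening from 0.0 (shut) to 1.0 (fully open); "finger_force": force on a finger pad.
Only numpy, scipy, OpenCV 4.12 (cv2) and the standard library are available. Lean on these libraries where they do the work, as an engineer would, in place of code of your own. Each camera call takes 0.05 s, during which the arm holds its last target. There are 200 camera calls.

## Working session

There is one attempt and no reset: what is moved stays moved. The work goes in short steps, Python scripts to look and compute and a shell command to move; the robot and the scene stay as the last step left them, time stands still between calls to the robot, and variables do not carry over. Pictures are saved under pics/ and viewed, at most 10 in all, crops included, and the job is handed in when it is done.

```bash
mkdir -p pics
python3 - <<'E'
from plant import r,optics
import cv2,numpy as np
s=r.get_state();print(s['tool_pos'],s['eef_rot'],s['opening'],r.grip_point_offset,s['clock'])
for n in('top','scene'):
    p,d=optics.snapshot(n);cv2.imwrite(f'pics/{n}.png',p[:,:,::-1]);np.save(f'{n}_d.npy',d)
    c=optics.get_calibration(n);print(n,c['fx'],c['cx'],c['cy'],np.round(c['extrinsics'],3).tolist())
E
```

```text
[ 0.18494735 -0.59635721  0.23790822] [ 9.88704624e-01  1.49874427e-01 -2.05938456e-04 -8.83466085e-04] 0.9977335777464895 -0.0187 0.0
top 554.7765573393326 322.5864080713729 241.304938049718 [[-0.002, -1.0, -0.001, -0.002], [-0.996, 0.002, -0.092, 0.596], [0.092, 0.001, -0.996, 1.407], [0.0, 0.0, 0.0, 1.0]]
scene 536.8248012065462 326.04573225897514 232.1365263314951 [[0.399, 0.917, -0.014, -0.235], [0.511, -0.235, -0.827, -0.227], [-0.762, 0.322, -0.562, 1.845], [0.0, 0.0, 0.0, 1.0]]
```

View pics/top.png

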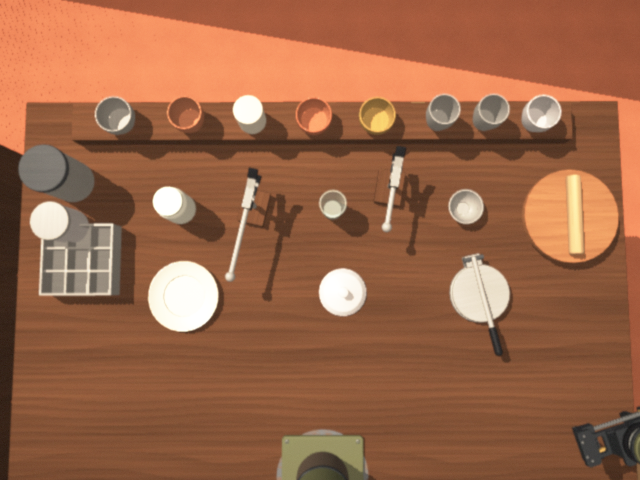

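View pics/scene.png

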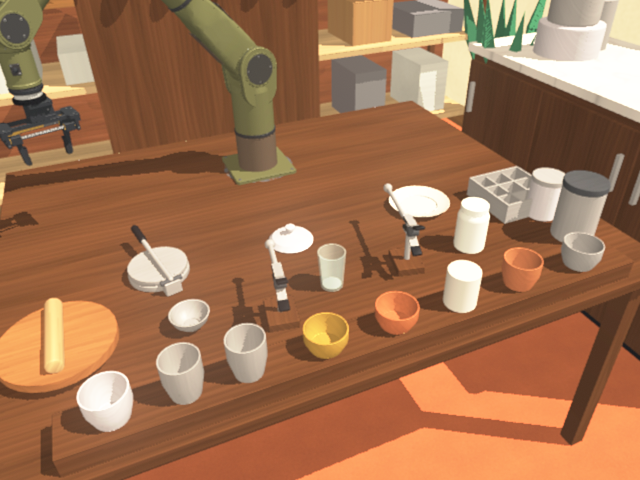

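The top view shows the long rod's knob near (230,276), with its clamp at (250,190). The short rod's knob is at (387,227). In the scene view the long knob is near (388,188). The long rod lies on the left (+y).

```bash
cat > h.py <<'E'
import numpy as np
from plant import optics
def ray(n,u,v):
    c=optics.get_calibration(n);E=np.array(c['extrinsics']);R,t=E[:3,:3],E[:3,3]
    return -R.T@t, R.T@np.array([(u-c['cx'])/c['fx'],(v-c['cy'])/c['fy'],1])
def plane(n,u,v,z):
    o,d=ray(n,u,v);return o+d*(z-o[2])/d[2]
def tri(a,b):
    A,y=[],[]
    for o,d in(a,b):
        d=d/np.linalg.norm(d);P=np.eye(3)-np.outer(d,d);A.append(P);y.append(P@o)
    p=np.linalg.lstsq(np.vstack(A),np.hstack(y),rcond=None)[0];return p
E
python3 - <<'E'
from h import *
import cv2
P=[]
for n,(u,v) in dict(top=(230,276),scene=(388,188)).items():
    im=cv2.imread(f'pics/{n}.png');w=14
    c=im[v-w:v+w,u-w:u+w];cv2.imwrite(f'pics/{n}_c.png',cv2.resize(c,None,fx=10,fy=10,interpolation=0))
    d=np.load(f'{n}_d.npy');print(n,d[v-3:v+4:3,u-3:u+4:3])
a=cv2.imread('pics/top_c.png');b=cv2.imread('pics/scene_c.png');cv2.imwrite('pics/cc.png',np.hstack([a,b]))
print(plane('top',230,276,.12),plane('scene',388,188,.12),tri(ray('top',230,276),ray('scene',388,188)))
print('short',plane('top',387,227,.12))
print('pivot-ish',plane('top',247,196,.12))
E
```

```text
top [[1.3262358 1.3243899 1.3342105]
 [1.323733  1.3261443 1.3281739]
 [1.3227893 1.3252054 1.3281634]]
scene [[1.4610604 1.458403  1.4595851]
 [1.4520733 1.4557538 1.4516844]
 [1.4627594 1.4454875 1.4397452]]
[0.50404856 0.21975256 0.12      ] [0.50584867 0.2225825  0.12      ] [0.50476278 0.22135049 0.11947535]
short [ 0.62182312 -0.15929215  0.12      ]
pivot-ish [0.69863277 0.18087939 0.12      ]
```

View pics/cc.png

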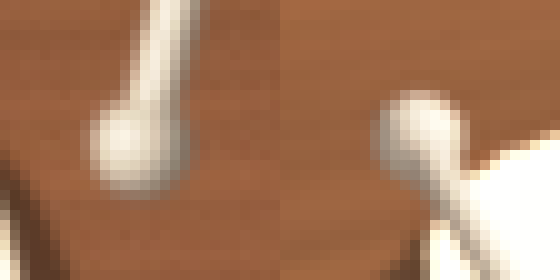

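The two views agree: the knob is at about (0.505, 0.221, 0.12), as expected for its height. I'll swing around in front of the base at the current height with the fingers shut.

```bash
python3 -m creep '[{"grip":-1,"tx":2.7,"ty":-2.1},{"grip":-1,"tx":2.7,"ty":-2.1},{"grip":-1,"tx":2.7,"ty":-2.1},{"grip":-1,"tx":2.7,"ty":-2.1},{"grip":-1,"tx":2.7,"ty":-2.1},{"grip":-1,"tx":2.7,"ty":-2.1},{"grip":-1,"tx":2.7,"ty":-2.1}]' 5
python3 -m creep '[{"grip":-1,"tx":2.7,"ty":-2.1},{"grip":-1,"tx":2.7,"ty":-2.1},{"grip":-1,"tx":2.7,"ty":-2.1},{"grip":-1,"tx":2.7,"ty":-2.1},{"grip":-1,"tx":2.7,"ty":-2.1},{"grip":-1,"tx":2.7,"ty":-2.1},{"grip":-1},{"grip":-1}]'
cat >> h.py <<'E'
def goal(p):
    from plant import r
    from scipy.spatial.transform import Rotation as R
    s=r.get_state();print(s['clock'],np.round(s['tool_pos'],4),'F',np.round(s['contact_force'],2),'open',s['opening'])
    Q=R.from_quat(s['eef_rot']);print('tool cm',np.round(100*Q.inv().apply(np.array(p)-s['tool_pos']),2),'z',Q.apply([0,0,1]).round(3))
E
python3 -c "
from h import *;goal([.505,.2215,.16])"
```

```text
0.1 [ 0.185  -0.5964  0.238 ] F [-0.03 -0.59  0.09] open 1.0041938117758231
tool cm [ 54.81 -68.62   7.9 ] z [-0.001  0.001 -1.   ]$[0]: bad value
$[0]: bad value
```

The rows were refused, probably because every key is required.

```bash
python3 -m creep '[{"grip":-1,"tx":2.7,"ty":-2.1,"tz":0,"spin":0},{"grip":-1,"tx":2.7,"ty":-2.1,"tz":0,"spin":0},{"grip":-1,"tx":2.7,"ty":-2.1,"tz":0,"spin":0},{"grip":-1,"tx":2.7,"ty":-2.1,"tz":0,"spin":0},{"grip":-1,"tx":2.7,"ty":-2.1,"tz":0,"spin":0},{"grip":-1,"tx":2.7,"ty":-2.1,"tz":0,"spin":0},{"grip":-1,"tx":2.7,"ty":-2.1,"tz":0,"spin":0}]' 5
```

```text
clock: 0.68
tool_pos: [0.3226, -0.3989, 0.2385]
eef_rot: [0.989, 0.15, -0.0, -0.0]
contact_force: [0.3, -0.3, 0.1]
opening: 0.491
finger_force: 0.0
```

```bash
python3 -m creep '[{"grip":-1,"tx":2.7,"ty":-2.1,"tz":0,"spin":0},{"grip":-1,"tx":2.7,"ty":-2.1,"tz":0,"spin":0},{"grip":-1,"tx":2.7,"ty":-2.1,"tz":0,"spin":0},{"grip":-1,"tx":2.7,"ty":-2.1,"tz":0,"spin":0},{"grip":-1,"tx":2.7,"ty":-2.1,"tz":0,"spin":0},{"grip":-1,"tx":2.7,"ty":-2.1,"tz":0,"spin":0},{"grip":-1,"tx":0,"ty":0,"tz":0,"spin":0},{"grip":-1,"tx":0,"ty":0,"tz":0,"spin":0}]'
python3 -c "
from h import *;goal([.505,.2215,.16])"
```

```text
clock: 1.35
tool_pos: [0.4407, -0.23, 0.2385]
eef_rot: [0.988, 0.152, 0.0, -0.0]
contact_force: [-0.4, 0.2, -0.2]
opening: 0.005
finger_force: 0.0
1.35 [ 0.4407 -0.23    0.2385] F [-0.44  0.17 -0.24] open 0.004676571659894683
tool cm [ 19.73 -41.1    7.89] z [ 0.     0.001 -1.   ]
```

```bash
python3 -m creep '[{"grip":-1,"tx":1.4,"ty":-2.9,"tz":0,"spin":0},{"grip":-1,"tx":1.4,"ty":-2.9,"tz":0,"spin":0},{"grip":-1,"tx":1.4,"ty":-2.9,"tz":0,"spin":0},{"grip":-1,"tx":1.4,"ty":-2.9,"tz":0,"spin":0},{"grip":-1,"tx":1.4,"ty":-2.9,"tz":0,"spin":0},{"grip":-1,"tx":1.4,"ty":-2.9,"tz":0,"spin":0},{"grip":-1,"tx":1.4,"ty":-2.9,"tz":0,"spin":0}]'
python3 -m creep '[{"grip":-1,"tx":1.4,"ty":-2.9,"tz":0,"spin":0},{"grip":-1,"tx":1.4,"ty":-2.9,"tz":0,"spin":0},{"grip":-1,"tx":1.4,"ty":-2.9,"tz":0,"spin":0},{"grip":-1,"tx":1.4,"ty":-2.9,"tz":0,"spin":0},{"grip":-1,"tx":1.4,"ty":-2.9,"tz":0,"spin":0},{"grip":-1,"tx":1.4,"ty":-2.9,"tz":0,"spin":0},{"grip":-1,"tx":0,"ty":0,"tz":0,"spin":0},{"grip":-1,"tx":0,"ty":0,"tz":0,"spin":0}]'
python3 - <<'E'
from h import *;import cv2
goal([.505,.2215,.15])
p,d=optics.snapshot('wrist');cv2.imwrite('pics/w1.png',p[:,:,::-1]);np.save('w1_d.npy',d)
c=optics.get_calibration('wrist');E=np.array(c['extrinsics'])
for z in(.12,):
    q=E@np.array([.505,.2215,z,1]);print('pred px',c['fx']*q[0]/q[2]+c['cx'],c['fy']*q[1]/q[2]+c['cy'],q[2])
E
```

```text
clock: 1.93
tool_pos: [0.4726, -0.0098, 0.2386]
eef_rot: [0.989, 0.148, -0.0, 0.001]
contact_force: [0.0, -0.0, 0.4]
opening: 0.009
finger_force: 0.0
clock: 2.6
tool_pos: [0.5018, 0.1822, 0.2383]
eef_rot: [0.989, 0.151, -0.0, 0.0]
contact_force: [0.2, -0.7, 0.2]
opening: 0.007
finger_force: 0.0
2.6 [0.5018 0.1822 0.2383] F [ 0.24 -0.68  0.17] open 0.006737683450816069
tool cm [ 1.48 -3.66  8.83] z [-0. -0. -1.]
pred px 269.1254591290401 217.29042044857817 0.2701299645999039
```

View pics/w1.png

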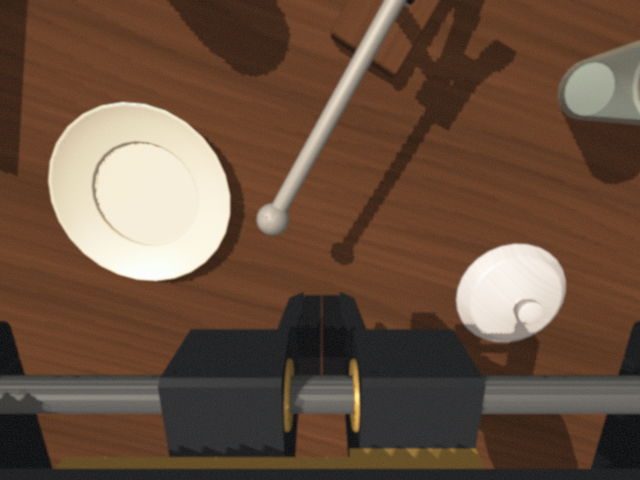

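The knob shows at (272,219), against a predicted (269,217), so the position is good to about 1.5 mm. The fingers are shut. Next I'll centre over the knob and come down to 18 mm above it.

```bash
python3 -m creep '[{"grip":-1,"tx":0.8,"ty":-1.8,"tz":0,"spin":0},{"grip":-1,"tx":0.7,"ty":-1.7,"tz":0,"spin":0},{"grip":-1,"tx":0,"ty":0,"tz":2,"spin":0},{"grip":-1,"tx":0,"ty":0,"tz":2,"spin":0},{"grip":-1,"tx":0,"ty":0,"tz":2,"spin":0},{"grip":-1,"tx":0,"ty":0,"tz":1.8,"spin":0},{"grip":-1,"tx":0,"ty":0,"tz":1,"spin":0},{"grip":-1,"tx":0,"ty":0,"tz":0,"spin":0}]'
python3 -m creep '[{"grip":-1,"tx":0,"ty":0,"tz":0,"spin":0},{"grip":-1,"tx":0,"ty":0,"tz":0,"spin":0}]'
python3 -c "
from h import *;goal([.505,.221,.112])"
```

```text
clock: 3.32
tool_pos: [0.5047, 0.2166, 0.1488]
eef_rot: [0.989, 0.148, -0.002, 0.001]
contact_force: [-0.2, -0.3, 0.1]
opening: 0.005
finger_force: 0.0
clock: 3.48
tool_pos: [0.5064, 0.219, 0.1516]
eef_rot: [0.989, 0.149, 0.001, -0.0]
contact_force: [0.5, -0.1, -0.2]
opening: 0.003
finger_force: 0.0
3.4833 [0.5064 0.219  0.1516] F [ 0.51 -0.09 -0.24] open 0.003159289588306716
tool cm [-0.09 -0.23  3.96] z [ 0.001  0.    -1.   ]
```

```bash
python3 -m creep '[{"grip":-1,"tx":0,"ty":-0.2,"tz":0.5,"spin":0},{"grip":-1,"tx":0,"ty":0,"tz":0.5,"spin":0},{"grip":-1,"tx":0,"ty":0,"tz":0.4,"spin":0},{"grip":-1,"tx":0,"ty":0,"tz":0.3,"spin":0},{"grip":-1,"tx":0,"ty":0,"tz":0.3,"spin":0},{"grip":-1,"tx":0,"ty":0,"tz":0.3,"spin":0},{"grip":-1,"tx":0,"ty":0,"tz":0.3,"spin":0},{"grip":-1,"tx":0,"ty":0,"tz":0,"spin":0}]'
python3 -c "
from h import *;goal([.505,.221,.112])"
```

```text
clock: 4.15
tool_pos: [0.5047, 0.2217, 0.1242]
eef_rot: [0.989, 0.15, -0.0, 0.0]
contact_force: [-1.0, 0.0, 2.0]
opening: 0.004
finger_force: 0.7
4.15 [0.5047 0.2217 0.1242] F [-0.95  0.04  1.97] open 0.004188208258244737
tool cm [0.01 0.07 1.22] z [-0.001 -0.    -1.   ]
```

Contact is made: 2 N at about 8 mm down, which fits the stated stiffness. I'll go 12 mm further and hold.

```bash
python3 -m creep '[{"grip":-1,"tx":0,"ty":0,"tz":0.3,"spin":0},{"grip":-1,"tx":0,"ty":0,"tz":0.3,"spin":0},{"grip":-1,"tx":0,"ty":0,"tz":0.3,"spin":0},{"grip":-1,"tx":0,"ty":0,"tz":0.3,"spin":0},{"grip":-1,"tx":0,"ty":0,"tz":0,"spin":0},{"grip":-1,"tx":0,"ty":0,"tz":0,"spin":0},{"grip":-1,"tx":0,"ty":0,"tz":0,"spin":0}]'
python3 - <<'E'
from h import *;import cv2
goal([.505,.221,.112])
p,d=optics.snapshot('scene');cv2.imwrite('pics/s2.png',cv2.resize(p[80:300,280:500,::-1],None,fx=2,fy=2))
E
```

```text
clock: 4.73
tool_pos: [0.5051, 0.2217, 0.1128]
eef_rot: [0.989, 0.15, 0.0, -0.0]
contact_force: [-0.6, 0.4, 3.2]
opening: 0.007
finger_force: 1.8
4.7333 [0.5051 0.2217 0.1128] F [-0.57  0.42  3.18] open 0.006824222598502117
tool cm [-0.03  0.06  0.08] z [ 0.  0. -1.]
```

View pics/s2.png

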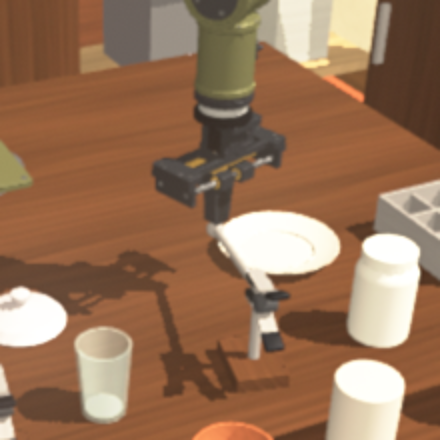

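The crop shows the shut fingertips on the knob at about (213,228), with the rod dipped. I'll hold for over a second, then rise slowly.

```bash
H='' ; python3 -m creep '[{"grip":-1,"tx":0,"ty":0,"tz":0,"spin":0},{"grip":-1,"tx":0,"ty":0,"tz":0,"spin":0},{"grip":-1,"tx":0,"ty":0,"tz":0,"spin":0},{"grip":-1,"tx":0,"ty":0,"tz":0,"spin":0},{"grip":-1,"tx":0,"ty":0,"tz":0,"spin":0},{"grip":-1,"tx":0,"ty":0,"tz":0,"spin":0},{"grip":-1,"tx":0,"ty":0,"tz":0,"spin":0},{"grip":-1,"tx":0,"ty":0,"tz":0,"spin":0}]'
python3 -m creep '[{"grip":-1,"tx":0,"ty":0,"tz":0,"spin":0},{"grip":-1,"tx":0,"ty":0,"tz":0,"spin":0},{"grip":-1,"tx":0,"ty":0,"tz":0,"spin":0},{"grip":-1,"tx":0,"ty":0,"tz":0,"spin":0},{"grip":-1,"tx":0,"ty":0,"tz":0,"spin":0},{"grip":-1,"tx":0,"ty":0,"tz":0,"spin":0},{"grip":-1,"tx":0,"ty":0,"tz":0,"spin":0},{"grip":-1,"tx":0,"ty":0,"tz":0,"spin":0}]'
python3 -m creep '[{"grip":-1,"tx":0,"ty":0,"tz":-0.3,"spin":0},{"grip":-1,"tx":0,"ty":0,"tz":-0.4,"spin":0},{"grip":-1,"tx":0,"ty":0,"tz":-0.4,"spin":0},{"grip":-1,"tx":0,"ty":0,"tz":-0.5,"spin":0},{"grip":-1,"tx":0,"ty":0,"tz":-0.5,"spin":0},{"grip":-1,"tx":0,"ty":0,"tz":-1,"spin":0},{"grip":-1,"tx":0,"ty":0,"tz":-1.5,"spin":0},{"grip":-1,"tx":0,"ty":0,"tz":-2,"spin":0}]'
python3 -m creep '[{"grip":-1,"tx":0,"ty":0,"tz":-2,"spin":0},{"grip":-1,"tx":0,"ty":0,"tz":-2,"spin":0},{"grip":-1,"tx":-1.5,"ty":1,"tz":-1,"spin":0},{"grip":-1,"tx":-2,"ty":2,"tz":0,"spin":0},{"grip":-1,"tx":-1,"ty":2,"tz":0,"spin":0},{"grip":-1,"tx":0,"ty":0,"tz":0,"spin":0},{"grip":-1,"tx":0,"ty":0,"tz":0,"spin":0},{"grip":-1,"tx":0,"ty":0,"tz":0,"spin":0}]'
python3 - <<'E'
from h import *;import cv2
goal([.505,.221,.15])
p,d=optics.snapshot('scene');cv2.imwrite('pics/s3.png',p[:,:,::-1])
E
```

```text
clock: 5.45
tool_pos: [0.5051, 0.2216, 0.1127]
eef_rot: [0.989, 0.15, 0.0, -0.0]
contact_force: [-0.6, 0.7, 3.2]
opening: 0.007
finger_force: 1.8
clock: 6.12
tool_pos: [0.5051, 0.2216, 0.1127]
eef_rot: [0.989, 0.15, 0.0, 0.0]
contact_force: [-0.8, 0.7, 4.0]
opening: 0.01
finger_force: 1.8
clock: 6.78
tool_pos: [0.5043, 0.2208, 0.1789]
eef_rot: [0.989, 0.15, -0.001, 0.001]
contact_force: [0.1, 0.5, 0.2]
opening: 0.007
finger_force: 0.0
clock: 7.45
tool_pos: [0.4773, 0.1611, 0.2292]
eef_rot: [0.989, 0.15, 0.001, -0.0]
contact_force: [-0.5, 0.3, 0.2]
opening: 0.002
finger_force: 0.0
7.45 [0.4773 0.1611 0.2292] F [-0.54  0.33  0.21] open 0.0022890508873930696
tool cm [ 4.41 -4.9   7.93] z [ 0.001  0.001 -1.   ]
```

View pics/s3.png

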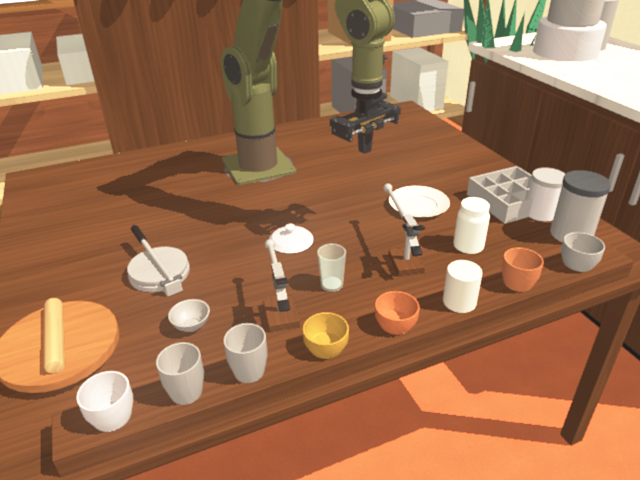

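The knob is back at (388,188), nothing else has moved, and the tool is clear.

```bash
python3 -c "
from plant import workorder;print(workorder.finish_job())"
```

```text
the job is handed in; nothing more can be done
None
```

I pressed the longer rod's knob down about 2 cm at roughly 4 N with shut fingertips, held it for over a second and let it spring back level; the arm is clear, the last picture shows nothing else moved, and the job is handed in (no verdict was returned).

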